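Hold a sprung post upright with an engineer's square

ROBOT

A 6-joint arm with a two-finger parallel gripper is mounted at the origin on the work surface. World frame = base frame: x ahead of the robot, y to its left, z up, the work surface at z = 0. Lengths are in m, angles in degrees, forces in N, time in s.
With the tool pointing down it reaches from about 0.325 to 0.9 m from the base axis. Payload 6.1 kg.
Tool frame: the origin (TCP) lies at the very end of the fingers, on their centre line; the grasp point (between the pads) lies 19 mm behind it; z points along the fingers, y is the line along which they close (so a half turn about z gives the same grasp; the last joint's range is limited). The gripper opens to 85 mm and grips with 20 to 120 N. Pads are 22 mm wide; open, the fingers measure 114 mm over their backs; the gripper's body (76 mm by 85 mm) begins 54 mm behind the grasp point. The pads swing forward as they close: fully open they stand 13 mm farther back than shut.
Start: joints at [62.676, 12.628, 87.462, -0, 79.91, -7.225], TCP at [0.215, 0.587, 0.231] pointing down, gripper open.
Joint ranges: [-170.65, 170.65], [-52.31, 119.04], [5.05, 147.46], [-71.25, 251.25], [11.57, 151.72], [-153.62, 153.62]. Speed limits (degrees/s): [147.25, 147.25, 172.46, 180, 180, 180].

INTERFACE

Orientations are given as a 3x3 rotation matrix whose columns are the frame's x, y, z axes.
In Python, from station import ctrl gives the robot as it stands. The module is installed in compiled form; this text tells all that it offers.
- The arm moves only by the tool apply_moves, never from a script. Its argument "targets" is a list of rows, each a list of 2 entries, a list of its own where there are three numbers: the shift along the tool's x, y, z in m, then the turn about the tool's z in degrees. In form: [[[x, y, z], yaw], ...]. A call has 1 to 12 rows; each row is the pose to reach, as a shift and turn from the pose commanded when the call began, along the tool's axes at that moment; what a row does not reach only later rows make up. A row lasts 1/10 s, in which the tool goes at most 50 mm and 8.59 degrees, less where a joint would pass 70% of its speed; a pose out of reach is approached as far as the arm can. A call with a gripper value outside its range is refused whole. "claw" is the opening, from 0 (shut) to 1 (fully open), set as the call begins (left out, the last holds). The fingers move at their own pace and stop on an object; "force" is the grip in N (left out, the last holds). Time passes only in rows, so rows that repeat a pose let the fingers close. It gives the time, the measured TCP pose, the force, the opening and the grip force at its end, in the units of the state.
- ctrl.get_state(): the state, without advancing time (a new reading comes with each control period).
- ctrl.capture(name): name is "side" or "top"; returns a dict with "color" (420x560x3 uint8, red, green, blue), "fovy" (degrees; the focal length in pixels is half the picture's height over the tangent of half this angle, whatever the lens; pixels are square), "cx", "cy" (the principal point, pixels), "k1" (the pictures are not rectified: a ray, as slopes to the right and down, at radius r is drawn at 1 + k1 r^2 times it, then the intrinsics apply), "camera_from_world" (4x4, takes a point from world to camera coordinates). Camera axes: x right, y up, looking along -z (the intrinsics and any distortion apply to the point x, -y, -z); pixel columns grow to the right and rows downward; lengths in m; the calibration is good to about 2 mm. A picture is of the moment at which its call begins. There is no depth.
- ctrl.job_done(): hands the job in; it is judged then, once.
The state is a dict: "t": time; "joints": joint angles; "dq": joint speeds; "joint_efforts": joint torques, N m; "tcp_pos": TCP position; "tool_rot": TCP orientation; "wrist_force": force on the tool from outside, world axes, zero at the start; "wrist_torque": the same for the moment, N m; "finger_gap": opening from 0.0 (shut) to 1.0 (fully open); "grip_force": force on a finger pad.
Only numpy, scipy, OpenCV 4.12 (cv2) and the standard library are available. Lean on these libraries where they do the work, as an engineer would, in place of code of your own. Each camera call takes 0.05 s, during which the arm holds its last target. There are 200 camera calls.

TASK

The grey post on the black base plate leans over on its sprung foot. Pick up the steel square, stand it on the plate and press it down and into the corner at the middle of the post's overhanging face until its base sits flat on the plate and its upright edge has pushed the post truly upright, touching it squarely. Finish while still gripping the square and pressing it down and against the post, with the gripper itself keeping off the post, and leave the tray, mug and screwdriver where they are.

Things in the scene. Friction and masses are not known exactly. Their poses are not given: they have to be found in the camera images.
- square: Loose bare steel square, about 0.55 kg, standing on its wide foot: 44 (x) x 100 (y) x 14 mm high. On the foot's +y end stands the blade, 8 (x) x 36 mm (y), centred in x, top 150 mm above the underside. Origin: outer corner, at the underside, mid-width, in the pressing face (blade edge and foot end flush at y = 0, facing +y); the square lies at y -100 to 0. z up.
- square_grip (a point): Good gripping point in the upper part of the blade, 128 mm above the underside and 18 mm behind the pressing face, mid-thickness; close the fingers along the square's x. Axes as square. Held here with a firm grip, the square can still turn in the pads if its foot is dragged far along the plate under load: carry it just clear, then set it down close to the corner.
- corner (a point): Where the square belongs: on the plate's top (15 mm above the bench), in the plane of the foot block's front face, at the middle of the post's width. -y points out of the corner over the free plate, +y into the post, x along the corner, z up. The square is home when its body frame coincides with this one.
- plate: Black base plate fixed to the bench, 220 (x) x 280 (y) mm, top 15 mm above the bench; origin at bench level in its middle. Axes parallel to corner, which lies at x = 0, y = +30 mm on it, so 170 mm of plate lies in front of the corner, free but for the bracket.
- post: Grey post, 60 wide (x) x 50 deep (y) x 80 mm high, pivoting about x at the front edge of a fixed grey foot block 70 x 62 x 16 mm high. Upright, its front face (facing -y) is flush with the block's front and spans 20 to 100 mm above the plate. Origin: on the pivot, 16 mm above the plate, in the front face, mid-width. Axes as corner when upright.
- post_top (a point): Middle of the top edge of the post's front face, 84 mm above the pivot, 100 mm above the plate when upright.
- lean (a joint): Lean of the post in rad: 0 upright, positive leans forward (to -y, over the free plate). It starts near 0.1, so the top overhangs the corner by about 8 mm. A spring pushes it forward and it leans again when let go; about 4 to 6 N at the top holds it upright. Behind upright it meets a stop at -0.012.
- bracket: Fixed grey angle bracket on the plate, 50 mm high; origin in its underside, at x = 70, y = -100 mm from the plate's middle; it covers x = 66 to 103, y = -125 to -75 mm there.
- screw_tray: Loose grey plastic tray of screws, 100 x 120 x 35 mm, origin in the middle of the underside; leave alone.
- mug: Loose white mug, 80 mm across, 90 mm high, origin in the middle of the underside; leave alone.
- screwdriver: Loose black-handled screwdriver lying on the bench; leave alone.
Not all that is in view belongs to the job. What is shaped like the square but blue or purple is not meant.

How it is judged:
By the outcome, as a careful person would: the job done as asked, in the order asked, and still so for the second after the job is handed in, while the arm keeps its last pose, push and grip.
It also fails if it takes over 43 s, if anything falls off the work surface, if the arm or the gripper's body presses on something with over 40 N, if the wrist force passes 120 N, or if a joint passes its speed limit or range.

## Working session

There is one attempt and no reset: what is moved stays moved. The work goes in short steps, Python scripts to look and compute and a tool call to move; the robot and the scene stay as the last step left them, time stands still between calls to the robot, and variables do not carry over. Pictures are saved under pics/ and viewed, at most 10 in all, crops included, and the job is handed in when it is done.

Besides the shell and the picture viewer there is one more tool, called after "Request:" as name(argument=value, ...) on one line, values as JSON. apply_moves: Moves the arm, as the interface text tells. Its arguments: {"type":"object","properties":{"targets":{"type":"array","items":{"type":"array"}},"claw":{"type":"number"},"force":{"type":"number"}},"required":["targets"]}

```bash
mkdir -p pics
cat > h.py <<'E'
import numpy as np, cv2
from station import ctrl
def cap(n):
    c=ctrl.capture(n); 
    c['f']=c['color'].shape[0]/2/np.tan(np.radians(c['fovy'])/2); c['T']=np.array(c['camera_from_world']); return c
def ray(c,u,v):
    K=np.array([[c['f'],0,c['cx']],[0,c['f'],c['cy']],[0,0,1]])
    p=cv2.undistortPoints(np.array([[[u,v]]],float),K,np.array([c['k1'],0,0,0,0.]))[0,0]
    # refine
    d=np.array([(u-c['cx'])/c['f'],(v-c['cy'])/c['f']]); s=d.copy()
    for _ in range(30): s=d/(1+c['k1']*(s@s))
    R=c['T'][:3,:3]; o=-R.T@c['T'][:3,3]; w=R.T@np.array([s[0],-s[1],-1]); return o,w/np.linalg.norm(w)
def onz(c,u,v,z):
    o,w=ray(c,u,v); return o+w*(z-o[2])/w[2]
def tri(c1,p1,c2,p2):
    o1,w1=ray(c1,*p1);o2,w2=ray(c2,*p2)
    t=np.linalg.lstsq(np.c_[w1,-w2],o2-o1,rcond=None)[0]
    a,b=o1+t[0]*w1,o2+t[1]*w2; return (a+b)/2,np.linalg.norm(a-b)
def proj(c,P):
    q=c['T']@np.r_[P,1]; s=np.array([q[0],-q[1]])/-q[2]; s=s*(1+c['k1']*(s@s)); return s*c['f']+[c['cx'],c['cy']]
def save(c,name,box=None,k=1):
    im=c['color'][...,::-1]
    if box: im=im[box[1]:box[3],box[0]:box[2]]
    cv2.imwrite('pics/'+name,cv2.resize(im,None,fx=k,fy=k,interpolation=cv2.INTER_CUBIC))
E
python3 - <<'E'
from h import *
for n in('side','top'):
    c=cap(n); save(c,n+'0.png',None,1.4); R=c['T'][:3,:3]; print(n,c['f'],c['cx'],c['cy'],c['k1'],-R.T@c['T'][:3,3],-R[2])
s=ctrl.get_state(); print(s['t'],s['tcp_pos'],s['tool_rot'],s['finger_gap'])
E
```

```text
side 504.84364098984383 285.16729761584395 212.41296141409043 -0.0979725414067717 [ 0.39294244 -0.99351831  0.91215925] [ 0.13031452  0.76571369 -0.62984178]
top 394.69401255807594 283.4141610408685 211.83050770206205 0.001751131409451074 [ 0.39692481 -0.02662867  1.13792501] [ 0.13329977  0.01120031 -0.99101247]
0.1 [0.21453877 0.58645238 0.23032215] [[-9.39110405e-01  3.43614653e-01 -7.86281404e-04]
 [ 3.43615487e-01  9.39109181e-01 -1.53070445e-03]
 [ 2.12431608e-04 -1.70767894e-03 -9.99998519e-01]] 0.9992819647140752
```

View pics/side0.png

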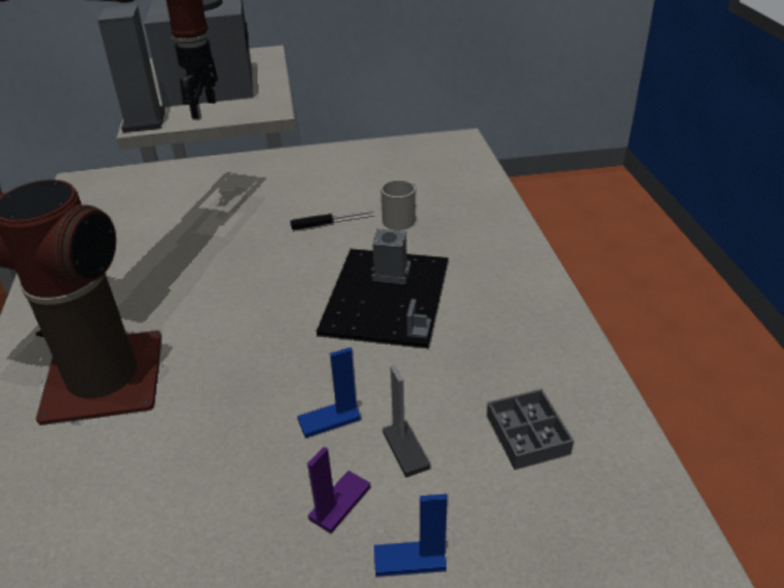

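View pics/top0.png

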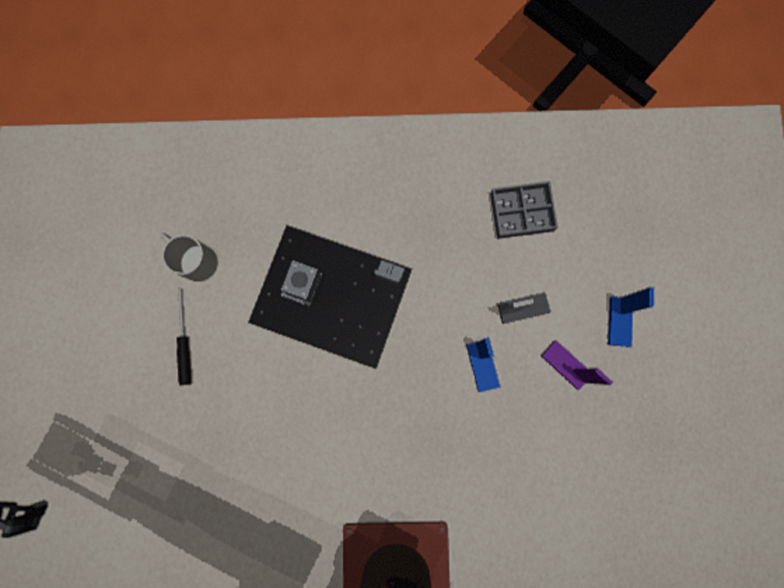

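The top view (1.4x) shows the grey steel square at (525,307). The lookalikes are blue at (482,363), blue at (630,315) and purple at (577,365). In the side view the grey square is at (405,430), blue at (330,400) and (415,535), and purple at (335,490). I choose the grey one. The plate is at top (330,297), the post at (300,282) and the bracket at (390,270).

Run:
```python
from h import *
t=cap('top'); s=cap('side')
def cr(c,b,k): return cv2.resize(c['color'][b[1]:b[3],b[0]:b[2],::-1],None,fx=k,fy=k,interpolation=cv2.INTER_CUBIC)
a=cr(t,(345,200,400,240),7); b=cr(s,(265,255,315,345),6)
c=cr(t,(170,155,300,270),3); d=cr(s,(220,155,330,250),3)
im=np.zeros((600,800,3),np.uint8)
for i,x,y in((a,0,0),(c,0,250)):
    h,w=i.shape[:2]; im[y:y+h,x:x+w]=i[:600-y,:800-x]
h,w=b.shape[:2]; im[0:h,400:400+w]=b[:600]
cv2.imwrite('pics/crop1.png',im)
cv2.imwrite('pics/crop2.png',cr(s,(220,155,330,250),6))
```

```text
(no output)
```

View pics/crop1.png

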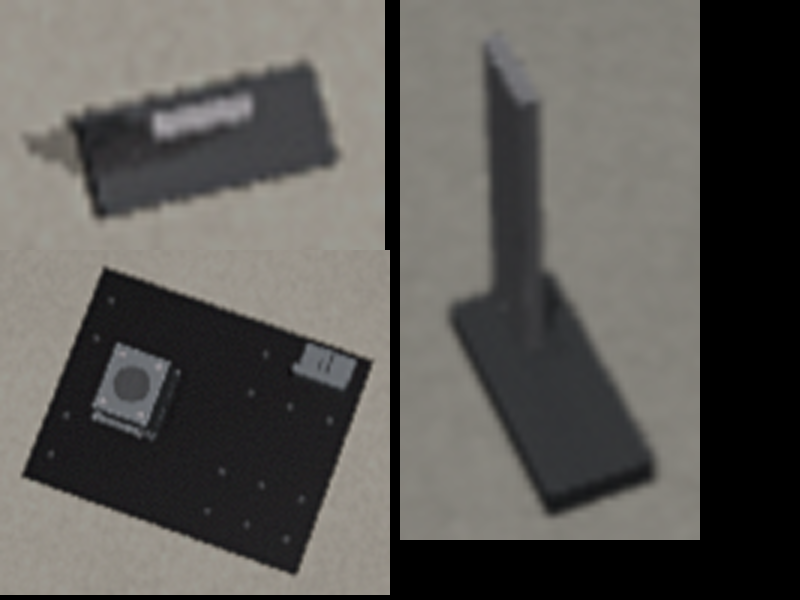

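View pics/crop2.png

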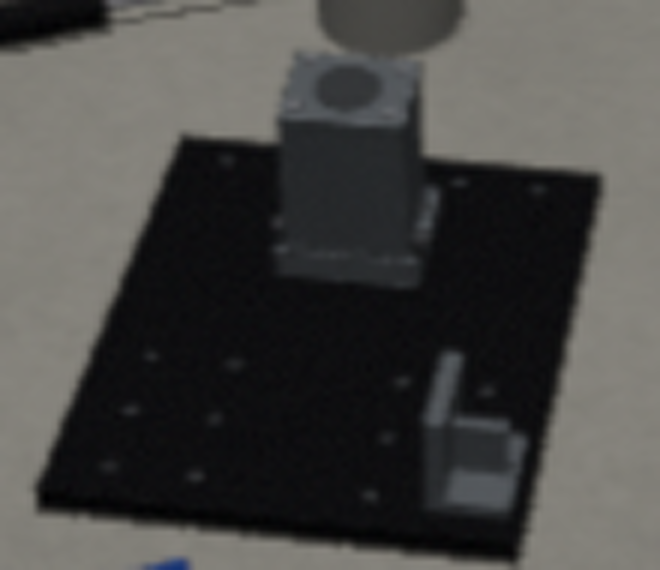

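The close crop confirms the bare grey square, with its blade at the end nearest the plate and pressing face towards the post. Next I measure its pose and the plate's.

Run:
```python
from h import *
t=cap('top'); s=cap('side')
def mask(c,box,f):
    m=np.zeros(c['color'].shape[:2],np.uint8); x0,y0,x1,y1=box
    m[y0:y1,x0:x1]=f(c['color'][y0:y1,x0:x1].astype(int)).astype(np.uint8)*255; return m
def up(c,box,k,thr,inv):
    g=cv2.cvtColor(c['color'],cv2.COLOR_RGB2GRAY)[box[1]:box[3],box[0]:box[2]]
    g=cv2.resize(g,None,fx=k,fy=k,interpolation=cv2.INTER_CUBIC)
    m=((g<thr) if inv else (g>thr)).astype(np.uint8)
    cs=cv2.findContours(m,cv2.RETR_EXTERNAL,cv2.CHAIN_APPROX_NONE)[0]
    return max(cs,key=cv2.contourArea)
def toim(p,box,k): return (np.asarray(p,float).reshape(-1,2)+.5)/k-.5+box[:2]
# foot, top
g=cv2.cvtColor(t['color'],cv2.COLOR_RGB2GRAY); print('gray bg,foot,blade,plate',g[205,350],g[226,370],g[216,373],g[240,240])
def rect(c,box,thr,inv,z,nm):
    q=toim(up(c,box,8,thr,inv),box,8)
    P=np.array([onz(c,*p,z)[:2] for p in q],np.float32)
    (ce,wh,a)=cv2.minAreaRect(P); print(nm,np.round(ce,4),np.round(wh,4),round(a,2)); return cv2.boxPoints((ce,wh,a))
f=rect(t,np.array([356,205,396,234]),100,True,.014,'foot@.014')
b=rect(t,np.array([363,210,384,223]),105,False,.15,'bladetop@.15')
p=rect(t,np.array([170,155,300,270]),60,True,.015,'plate@.015')
print(f.round(4).tolist());print(b.round(4).tolist());print(p.round(4).tolist())
# side plate corners approx for height check
q=toim(up(s,np.array([220,190,330,255]),8,45,True),np.array([220,190]),8)
ap=cv2.approxPolyDP(q.astype(np.float32).reshape(-1,1,2),3,True).reshape(-1,2); print('side plate poly',ap.round(1).tolist())
# blade top height
k=6; S=lambda x,y:toim([x-400,y],np.array([265,255]),6)[0]
T=lambda x,y:toim([x,y],np.array([345,200]),7)[0]
for a,b2 in(((155,127),(490,42)),((251,106),(534,103))):
    print('bladeends tri',tri(t,T(*a),s,S(*b2)))
C=lambda x,y:toim([x,y],np.array([170,155]),3)[0] if 0 else toim([x,y-250],np.array([170,155]),3)[0]
D=lambda x,y:toim([x,y],np.array([220,155]),6)[0]
for a,d,n in(((108,270),(600,178),'plate?'),((22,476),(183,137),'plate L'),((371,360),(518,540),'plate'),((297,574),(40,490),'pl'),((172,358),(415,122),'post front top +x'),((148,427),(282,122),'post front top -x')):
    print(n,tri(t,C(*a),s,D(*d)))
```

```text
gray bg,foot,blade,plate 149 70 150 29
foot@.014 [ 0.5201 -0.2704] [0.0454 0.1044] 11.74
bladetop@.15 [ 0.5247 -0.2394] [0.0496 0.0118] 88.72
plate@.015 [0.5544 0.1235] [0.2783 0.2177] 69.12
[[0.48730000853538513, -0.22390000522136688], [0.5084999799728394, -0.326200008392334], [0.5529000163078308, -0.31690001487731934], [0.5317000150680542, -0.21469999849796295]]
[[0.5182999968528748, -0.2639999985694885], [0.5299999713897705, -0.26429998874664307], [0.5310999751091003, -0.21469999849796295], [0.5194000005722046, -0.21449999511241913]]
[[0.4032000005245209, 0.03229999914765358], [0.6065000295639038, -0.04529999941587448], [0.7056999802589417, 0.21469999849796295], [0.5023000240325928, 0.2922999858856201]]
side plate poly [[245.10000610351562, 189.60000610351562], [226.39999389648438, 239.10000610351562], [305.3999938964844, 247.60000610351562], [318.20001220703125, 189.60000610351562], [292.20001220703125, 189.60000610351562], [289.79998779296875, 194.89999389648438], [289.20001220703125, 189.60000610351562]]
bladeends tri (array([ 0.50985834, -0.22515755,  0.14630122]), np.float64(0.001605785983759325))
bladeends tri (array([ 0.51800054, -0.25975684,  0.14779782]), np.float64(0.0013075023214717677))
plate? (array([0.70427245, 0.21109247, 0.0131493 ]), np.float64(0.00297106318980821))
plate L (array([0.50320882, 0.29269989, 0.01191387]), np.float64(0.0013288217201075257))
plate (array([ 0.60751426, -0.04384367,  0.01373271]), np.float64(0.0003765031941314406))
pl (array([0.40483396, 0.03068226, 0.01408443]), np.float64(0.001450483948074591))
post front top +x (array([0.5954152 , 0.13235699, 0.11676678]), np.float64(0.0031064424957907284))
post front top -x (array([0.53621451, 0.15456334, 0.11013287]), np.float64(0.004265553447738469))
```

```bash
cat >> h.py <<'E'
def go(P,ang):  # desired tcp world, tool y world angle -> shift in tool axes, yaw
    s=ctrl.get_state(); R=np.array(s['tool_rot']); p=np.array(s['tcp_pos'])
    a=np.degrees(np.arctan2(R[1,1],R[0,1])); y=(a-ang+180)%360-180
    print('t',s['t'],'tcp',p.round(4),'ang',round(a,2),'F',np.round(s['wrist_force'],2),'T',np.round(s['wrist_torque'],3),'gap',round(s['finger_gap'],3),'shift',(R.T@(np.array(P)-p)).round(4),'yaw',round(y,2))
E
python3 - <<'E'
from h import *
t=cap('top'); 
go([.514,-.241,.23],12.2)
for u,v in((482,340),(475,352),(492,352)): print(onz(t,u/1.4,v/1.4,.15))
E
```

```text
t 0.35 tcp [0.2147 0.5868 0.231 ] ang 69.9 F [ 0.62 -0.25 -0.37] T [-0.02  -0.043 -0.017] gap 1.002 shift [-0.5655 -0.6745  0.0013] yaw 57.7
[ 0.44838291 -0.16565604  0.15      ]
[ 0.42737386 -0.15238025  0.15      ]
[ 0.42674863 -0.18250191  0.15      ]
```

Request:
apply_moves(targets=[[[-0.012,-0.014,0],2],[[-0.036,-0.042,0],5],[[-0.064,-0.076,0],8],[[-0.092,-0.11,0],11],[[-0.12,-0.144,0],14],[[-0.148,-0.177,0],17],[[-0.176,-0.21,0],20],[[-0.204,-0.243,0],23],[[-0.232,-0.277,0],26],[[-0.26,-0.31,0],29],[[-0.288,-0.344,0],32],[[-0.316,-0.377,0],35]], claw=0.45, force=80)

```text
t: 1.55
tcp_pos: [0.3823, 0.1226, 0.2317]
tool_rot: [[-0.571, 0.821, 0.001], [0.821, 0.571, 0.0], [-0.001, 0.001, -1.0]]
wrist_force: [0.9, 0.5, -0.6]
finger_gap: 0.448
grip_force: 0.0
```

Run:
```python
from h import *
go([.514,-.241,.23],12.2)
```

```text
t 1.55 tcp [0.3823 0.1226 0.2317] ang 34.79 F [ 0.94  0.52 -0.55] T [-0.013 -0.1    0.05 ] gap 0.448 shift [-0.3738 -0.0993  0.0018] yaw 22.59
```

Request:
apply_moves(targets=[[[-0.04,-0.011,0],2],[[-0.08,-0.022,0],4],[[-0.12,-0.033,0],7],[[-0.16,-0.044,0],10],[[-0.2,-0.055,0],13],[[-0.24,-0.065,0],16],[[-0.28,-0.075,0],18],[[-0.31,-0.083,0],20],[[-0.34,-0.091,0],22],[[-0.365,-0.097,0],22.6],[[-0.374,-0.0995,0.002],22.6],[[-0.374,-0.0995,0.002],22.6]])

```text
t: 2.75
tcp_pos: [0.5141, -0.24, 0.2286]
tool_rot: [[-0.212, 0.977, -0.001], [0.977, 0.212, 0.001], [0.001, -0.001, -1.0]]
wrist_force: [0.1, 1.1, -0.3]
finger_gap: 0.448
grip_force: 0.0
```

Run:
```python
from h import *
go([.514,-.241,.109],12.2)
t=cap('top'); s=cap('side')
def cr(c,b,k): return cv2.resize(c['color'][b[1]:b[3],b[0]:b[2],::-1],None,fx=k,fy=k,interpolation=cv2.INTER_CUBIC)
a=cr(s,(250,200,330,345),4)
cv2.imwrite('pics/app.png',a)
p=ctrl.get_state()['tcp_pos']; print(proj(s,p),proj(t,p))
```

```text
t 2.75 tcp [ 0.5141 -0.24    0.2286] ang 12.24 F [ 0.11  1.11 -0.26] T [ 0.001  0.03  -0.045] gap 0.448 shift [-0.0011 -0.0003  0.1196] yaw 0.04
[282.06970585 236.66249048] [379.34199513 211.97009172]
```

View pics/app.png

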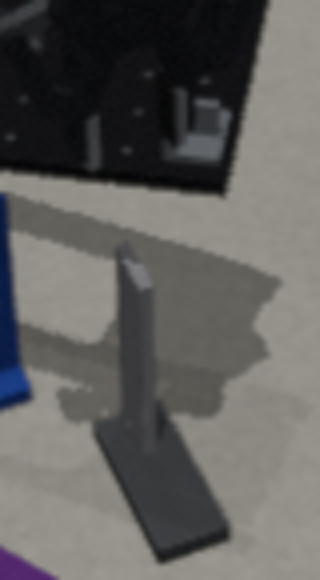

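The crop shows both fingertips at about (93,168) and (178,155), straddling the blade top at (135,265), with the gripper aligned. I'll descend.

Request:
apply_moves(targets=[[[-0.001,0,0.02],0],[[-0.001,0,0.045],0],[[-0.001,0,0.07],0],[[-0.001,0,0.09],0],[[-0.001,0,0.105],0],[[-0.001,0,0.115],0],[[-0.001,0,0.1195],0],[[-0.001,0,0.1195],0],[[-0.001,0,0.1195],0]])

```text
t: 3.75
tcp_pos: [0.5152, -0.2407, 0.1108]
tool_rot: [[-0.213, 0.977, 0.001], [0.977, 0.213, -0.001], [-0.001, 0.001, -1.0]]
wrist_force: [-0.7, 0.7, -0.3]
finger_gap: 0.449
grip_force: 0.0
```

Request:
apply_moves(targets=[[[0,0,0],0],[[0,0,0],0],[[0,0,0],0],[[0,0,0],0],[[0,0,0],0],[[0,0,0],0],[[0,0,0],0],[[0,0,0],0]], claw=0, force=80)

```text
t: 4.55
tcp_pos: [0.5149, -0.2406, 0.1105]
tool_rot: [[-0.213, 0.977, 0.001], [0.977, 0.213, -0.001], [-0.001, 0.0, -1.0]]
wrist_force: [-1.9, 0.0, 6.0]
finger_gap: 0.082
grip_force: 79.7
```

Run:
```python
from h import *
go([.514,-.241,.109],12.2); print(ctrl.get_state()['grip_force'])
t=cap('top'); s=cap('side')
save(s,'grip.png',(250,200,330,345),4)
```

```text
t 4.55 tcp [ 0.5149 -0.2406  0.1105] ang 12.31 F [-1.92  0.03  6.03] T [0.021 0.358 0.096] gap 0.082 shift [-0.0002 -0.0009  0.0015] yaw 0.11
79.71756219863892
```

View pics/grip.png

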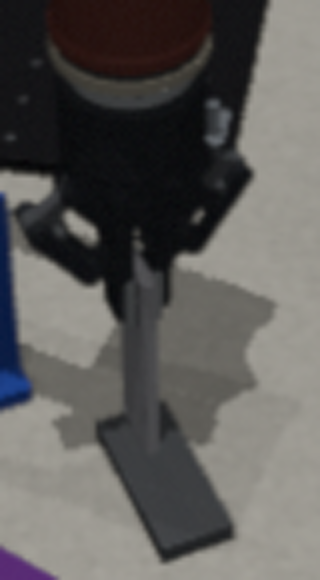

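The square is gripped at gap 0.082, which is about the 8 mm blade. I'll lift it and carry it to 30 mm in front of the corner.

Request:
apply_moves(targets=[[[0,0,-0.005],0],[[0,0,-0.015],0],[[0,0,-0.025],0],[[0,0,-0.032],0],[[0,0,-0.035],0],[[0,0,-0.035],0]], claw=0, force=110)

```text
t: 5.25
tcp_pos: [0.515, -0.2406, 0.1456]
tool_rot: [[-0.213, 0.977, 0.001], [0.977, 0.213, -0.001], [-0.001, 0.001, -1.0]]
wrist_force: [0.2, -0.3, -6.0]
finger_gap: 0.079
grip_force: 107.2
```

Run:
```python
from h import *
y=np.array([.3567,.9342,0]); C=np.array([.5651,.1515,0])
go(C-.048*y+[0,0,.1455],-20.9); print(ctrl.get_state()['grip_force'])
```

```text
t 5.25 tcp [ 0.515  -0.2406  0.1456] ang 12.3 F [ 0.21 -0.25 -5.95] T [ 0.125 -0.065 -0.015] gap 0.079 shift [ 3.322e-01  1.062e-01 -1.000e-04] yaw 33.2
107.23420858383179
```

Request:
apply_moves(targets=[[[0.012,0.004,0],1],[[0.036,0.012,0],4],[[0.068,0.022,0],7.5],[[0.104,0.033,0],11],[[0.14,0.045,0],14.5],[[0.176,0.056,0],18],[[0.212,0.068,0],21.5],[[0.248,0.079,0],25],[[0.28,0.09,0],28.5],[[0.31,0.099,0],31.5],[[0.326,0.104,0],33.2],[[0.332,0.106,0],33.2]])

```text
t: 6.45
tcp_pos: [0.547, 0.1085, 0.1444]
tool_rot: [[0.355, 0.935, -0.001], [0.935, -0.355, 0.0], [0.0, -0.001, -1.0]]
wrist_force: [-0.1, -0.5, -5.6]
finger_gap: 0.082
grip_force: 107.3
```

Request:
apply_moves(targets=[[[0,0,0],0],[[0,0,0],0],[[0,0,0],0]])

```text
t: 6.75
tcp_pos: [0.5474, 0.1055, 0.1447]
tool_rot: [[0.358, 0.934, -0.0], [0.934, -0.358, -0.0], [-0.0, -0.0, -1.0]]
wrist_force: [0.2, -0.8, -6.2]
finger_gap: 0.081
grip_force: 107.3
```

Run:
```python
from h import *
y=np.array([.3567,.9342,0]); C=np.array([.5651,.1515,0])
go(C-.048*y+[0,0,.1455],-20.9)
t=cap('top'); s=cap('side')
cv=lambda c,b,k: cv2.resize(c['color'][b[1]:b[3],b[0]:b[2],::-1],None,fx=k,fy=k,interpolation=cv2.INTER_CUBIC)
im=np.zeros((600,800,3),np.uint8)
a=cv(s,(240,150,320,250),6); im[:a.shape[0],:a.shape[1]]=a
b=cv(t,(170,160,260,260),3); im[:b.shape[0],490:490+b.shape[1]]=b
cv2.imwrite('pics/pre.png',im)
x=np.array([.9342,-.3567,0])
P=C+[0,0,.015]
for n,q in(('corner',P),('+30@16',P+.03*x+[0,0,.016]),('+35blk0',P+.035*x),('-35blk0',P-.035*x)):
    u=proj(s,q); print(n,u.round(1),(u-[240,150])*6)
```

```text
t 6.75 tcp [0.5474 0.1055 0.1447] ang -20.95 F [ 0.25 -0.79 -6.21] T [ 0.057 -0.004 -0.045] gap 0.081 shift [ 0.0013  0.0001 -0.0008] yaw -0.05
corner [277.2 201.5] [223.17695092 308.73077473]
+30@16 [287.3 198.1] [283.73832992 288.39530141]
+35blk0 [289.1 202.6] [294.45564099 315.7769374 ]
-35blk0 [265.4 200.3] [152.42906091 301.74369845]
```

View pics/pre.png

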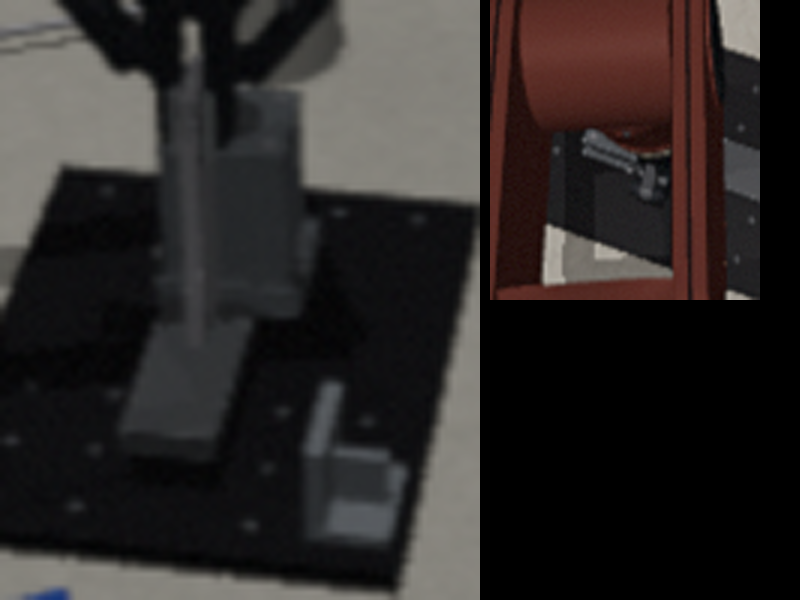

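Run:
```python
from h import *
s=cap('side'); y=np.array([.3567,.9342,0]); x=np.array([.9342,-.3567,0]); C=np.array([.5651,.1515,0])
S=lambda X,Y,z,o=(240,150):(lambda q:(round(float((q-C)@x)*1e3,1),round(float((q-C)@y)*1e3,1)))(onz(s,(X+.5)/6-.5+o[0],(Y+.5)/6-.5+o[1],z))
z=.034
print('back bottom',S(122,452,z),S(211,460,z))
print('back top',S(121,433,z+.014),S(218,440,z+.014))
print('far top',S(160,318,z+.014),S(253,322,z+.014))
o=(220,155)
print('block bottom',S(276,275,.015,o),S(420,286,.015,o))
print('block top',S(273,250,.031,o),S(420,262,.031,o))
print('post top',S(281,121,.1146,o),S(411,124,.1146,o))
p=np.array(ctrl.get_state()['tcp_pos'])-C; print('tcp',p@x*1e3,p@y*1e3)
g=cv2.cvtColor(s['color'],cv2.COLOR_RGB2GRAY); print(g[222,256:280],g[216,256:284])
```

```text
back bottom (-20.8, -132.1) (19.6, -131.1)
back top (-19.8, -135.4) (23.7, -133.2)
far top (-20.1, -51.5) (23.2, -47.6)
block bottom (-34.4, -0.5) (36.1, 2.0)
block top (-34.9, -1.6) (36.7, 0.2)
post top (-25.3, -11.9) (34.4, -5.0)
tcp -0.14111835412106838 -49.051675351808214
[15 16 16 25 35 31 29 29 29 33 37 42 47 53 55 56 53 53 53 45 26 13 10  8] [16 20 28 30 21 40 55 56 56 56 56 55 54 54 55 55 54 53 51 51 53 46 23 10
 11 13 15 15]
```

The view shows the square level over the plate, foot back edge at about (165,455), centred on the block within about 1 mm and 31 mm short of the corner. I'll lower it to just clear, then advance.

Request:
apply_moves(targets=[[[0.002,0,0.004],0],[[0.004,0,0.01],0],[[0.008,0,0.014],0],[[0.012,0,0.016],0],[[0.016,0,0.016],0],[[0.019,0,0.016],0],[[0.021,0,0.016],0],[[0.021,0,0.016],0]])

```text
t: 7.7
tcp_pos: [0.5552, 0.1266, 0.1291]
tool_rot: [[0.356, 0.934, 0.001], [0.934, -0.356, 0.0], [0.0, 0.0, -1.0]]
wrist_force: [-0.1, -0.2, -5.2]
finger_gap: 0.081
grip_force: 107.2
```

```bash
cat >> h.py <<'E'
xh=np.array([.9342,-.3567,0]);yh=np.array([.3567,.9342,0]);CO=np.array([.5651,.1515,0])
def loc():
    s=ctrl.get_state(); p=np.array(s['tcp_pos'])-CO; F=np.array(s['wrist_force']); T=np.array(s['wrist_torque'])
    print('t',s['t'],'loc mm',(p@xh*1e3).round(2),(p@yh*1e3).round(2),(p[2]*1e3).round(2),'F x,y,z',(F@xh).round(2),(F@yh).round(2),F[2].round(2),'Tx',(T@xh).round(3),'Tz',T[2].round(3),'zaxis tilt',np.round(np.array(s['tool_rot'])[:,2],4))
E
python3 -c "
from h import *
loc()"
```

```text
t 7.7 loc mm -0.39 -26.79 129.07 F x,y,z 0.01 -0.2 -5.18 Tx 0.125 Tz 0.011 zaxis tilt [ 5.e-04  1.e-04 -1.e+00]
```

Request:
apply_moves(targets=[[[0.001,0,0.001],0],[[0.002,0,0.0015],0],[[0.003,0,0.0015],0],[[0.004,0,0.0015],0],[[0.005,0,0.0015],0],[[0.006,0,0.0015],0],[[0.006,0,0.0015],0],[[0.006,0,0.0015],0]])

```text
t: 8.5
tcp_pos: [0.5569, 0.1317, 0.1273]
tool_rot: [[0.357, 0.934, -0.0], [0.934, -0.357, -0.0], [-0.0, -0.0, -1.0]]
wrist_force: [-1.9, -1.7, -3.6]
finger_gap: 0.077
grip_force: 107.3
```

```bash
python3 -c "
from h import *
loc()"
```

```text
t 8.5 loc mm -0.55 -21.42 127.34 F x,y,z -1.17 -2.24 -3.64 Tx -0.385 Tz 0.063 zaxis tilt [-3.e-04 -3.e-04 -1.e+00]
```

Request:
apply_moves(targets=[[[0.001,0,0],0],[[0.002,0,0],0],[[0.002,0,0],0],[[0.002,0,0],0]])

```text
t: 8.9
tcp_pos: [0.5577, 0.1337, 0.1273]
tool_rot: [[0.357, 0.934, -0.0], [0.934, -0.357, -0.0], [-0.0, -0.0, -1.0]]
wrist_force: [-2.4, -2.9, -3.3]
finger_gap: 0.075
grip_force: 107.5
```

Run:
```python
from h import *
loc()
s=cap('side'); save(s,'c1.png',(235,140,325,250),5)
```

```text
t 8.9 loc mm -0.51 -19.28 127.34 F x,y,z -1.19 -3.54 -3.29 Tx -0.549 Tz 0.035 zaxis tilt [-1.e-04 -1.e-04 -1.e+00]
```

View pics/c1.png

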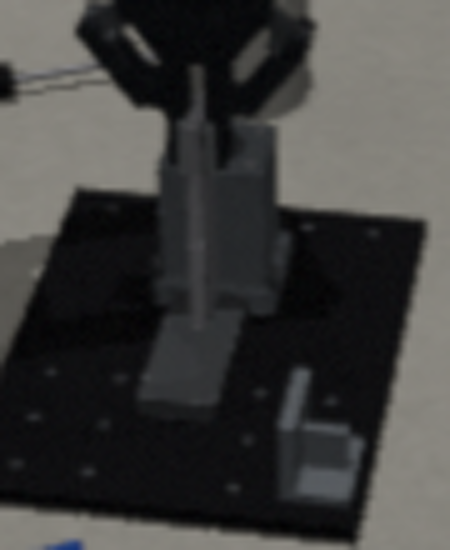

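The blade base, extrapolated along the foot, meets the block middle at about (214,312), and the post is already being pushed back. I'll set it down.

Request:
apply_moves(targets=[[[0,0,0.001],0],[[0,0,0.002],0],[[0,0,0.0025],0],[[0,0,0.0025],0]])

```text
t: 9.35
tcp_pos: [0.5582, 0.1337, 0.1255]
tool_rot: [[0.357, 0.934, 0.001], [0.934, -0.357, -0.0], [0.0, 0.001, -1.0]]
wrist_force: [-4.0, -3.9, 2.9]
finger_gap: 0.082
grip_force: 108.6
```

```bash
python3 -c "
from h import *
loc()"
```

```text
t 9.35 loc mm -0.14 -19.11 125.53 F x,y,z -2.41 -5.04 2.95 Tx -0.826 Tz -0.023 zaxis tilt [ 9.e-04 -1.e-04 -1.e+00]
```

Request:
apply_moves(targets=[[[0.0005,0,0.001],0],[[0.001,0,0.001],0],[[0.001,0,0.001],0],[[0.001,0,0.001],0]])

```text
t: 9.75
tcp_pos: [0.5585, 0.1342, 0.1256]
tool_rot: [[0.357, 0.934, 0.001], [0.934, -0.357, -0.001], [-0.001, 0.001, -1.0]]
wrist_force: [-5.8, -6.1, 9.7]
finger_gap: 0.081
grip_force: 109.7
```

```bash
python3 -c "
from h import *
loc()"
```

```text
t 9.75 loc mm 0.01 -18.56 125.56 F x,y,z -3.24 -7.71 9.74 Tx -1.478 Tz -0.024 zaxis tilt [ 8.0e-04 -1.1e-03 -1.0e+00]
```

Request:
apply_moves(targets=[[[0.0005,-0.0005,0],0],[[0.001,-0.001,0],0],[[0.001,-0.001,0],0],[[0.001,-0.001,0],0]])

```text
t: 10.15
tcp_pos: [0.5585, 0.1346, 0.1256]
tool_rot: [[0.357, 0.934, 0.002], [0.934, -0.357, -0.002], [-0.002, 0.003, -1.0]]
wrist_force: [-5.0, -7.6, 7.8]
finger_gap: 0.081
grip_force: 109.3
```

```bash
python3 -c "
from h import *
loc()"
```

```text
t 10.15 loc mm -0.16 -18.13 125.58 F x,y,z -1.97 -8.94 7.77 Tx -1.927 Tz 0.015 zaxis tilt [ 0.0019 -0.0024 -1.    ]
```

Request:
apply_moves(targets=[[[0.0005,0,0],0],[[0.001,0,0],0],[[0.001,0,0],0],[[0.001,0,0],0]])

```text
t: 10.55
tcp_pos: [0.5587, 0.135, 0.1256]
tool_rot: [[0.357, 0.934, 0.001], [0.934, -0.357, -0.003], [-0.003, 0.002, -1.0]]
wrist_force: [-5.8, -9.9, 9.8]
finger_gap: 0.079
grip_force: 109.4
```

```bash
python3 -c "
from h import *
loc()"
```

```text
t 10.55 loc mm -0.14 -17.7 125.62 F x,y,z -1.87 -11.31 9.8 Tx -2.433 Tz -0.008 zaxis tilt [ 0.0014 -0.0034 -1.    ]
```

Request:
apply_moves(targets=[[[0,0,-0.001],0],[[0,0,-0.0018],0],[[0,0,-0.0018],0],[[0,0,-0.0018],0]])

```text
t: 10.95
tcp_pos: [0.5587, 0.1358, 0.1256]
tool_rot: [[0.357, 0.934, 0.002], [0.934, -0.357, -0.002], [-0.001, 0.002, -1.0]]
wrist_force: [0.9, -7.0, -2.9]
finger_gap: 0.078
grip_force: 107.7
```

```bash
python3 -c "
from h import *
loc()"
```

```text
t 10.95 loc mm -0.41 -16.93 125.56 F x,y,z 3.34 -6.23 -2.94 Tx -1.007 Tz 0.032 zaxis tilt [ 0.0017 -0.0016 -1.    ]
```

Friction, not the block, was holding the foot. I'll slide on with only light down load.

Request:
apply_moves(targets=[[[0.0005,0.0004,0],0],[[0.001,0.0006,0],0],[[0.001,0.0006,0],0],[[0.001,0.0006,0],0]])

```text
t: 11.35
tcp_pos: [0.559, 0.1365, 0.1256]
tool_rot: [[0.357, 0.934, 0.0], [0.934, -0.357, -0.002], [-0.002, 0.001, -1.0]]
wrist_force: [-2.7, -6.3, 0.6]
finger_gap: 0.076
grip_force: 108.1
```

```bash
python3 -c "
from h import *
loc()"
```

```text
t 11.35 loc mm -0.33 -16.18 125.62 F x,y,z -0.31 -6.88 0.56 Tx -1.394 Tz 0.005 zaxis tilt [ 3.0e-04 -1.9e-03 -1.0e+00]
```

Request:
apply_moves(targets=[[[0.0005,0,0],0],[[0.001,0,0],0],[[0.001,0,0],0],[[0.001,0,0],0]])

```text
t: 11.75
tcp_pos: [0.5592, 0.1369, 0.1257]
tool_rot: [[0.357, 0.934, -0.0], [0.934, -0.357, -0.003], [-0.003, 0.001, -1.0]]
wrist_force: [-3.1, -8.9, 0.7]
finger_gap: 0.079
grip_force: 108.2
```

```bash
python3 -c "
from h import *
loc()"
```

```text
t 11.75 loc mm -0.29 -15.76 125.69 F x,y,z 0.32 -9.4 0.74 Tx -1.862 Tz -0.023 zaxis tilt [-2.e-04 -3.e-03 -1.e+00]
```

Run:
```python
from h import *
loc()
s=[cap('side') for _ in range(6)]; c=dict(s[0]); c['color']=np.mean([q['color'].astype(float) for q in s],0)
c['color']=np.clip(c['color']*2.0,0,255).astype(np.uint8)
np.save('avg.npy',c['color'])
save(c,'z.png',(250,158,306,232),8)
z0=.015
def L(u,v,z):
    q=onz(s[0],u,v,z)-CO; return (q@xh*1e3).round(1),(q@yh*1e3).round(1)
g=cv2.cvtColor(c['color'],cv2.COLOR_RGB2GRAY)
for col in (262,264,266,268): print(col,g[196:232,col])
for y in(-100,0):
  for z in(.015,.029): print('foot pred',y,z,proj(s[0],CO+y/1e3*yh+[0,0,z]).round(1))
```

```text
t 11.75 loc mm -0.29 -15.76 125.69 F x,y,z 0.32 -9.4 0.74 Tx -1.862 Tz -0.023 zaxis tilt [-2.e-04 -3.e-03 -1.e+00]
262 [18 18 14 15 17 16 14 13 15 13 16 18 29 29 30 29 30 29 28 34 37 44 54 53
 49 38 34 28 26 26 29 29 30 27 29 29]
264 [ 19  19  15  15  15  11  14  12  12  13  15  26  30  32  33  40  57  72
  78  94 108 101  99  84  61  53  49  31  28  26  30  29  29  28  30  27]
266 [ 71  68  58  55  50  19  13  15  19  27  45  62  75  89  98 107 109 110
 111 109 104 101 101  98  63  54  51  30  26  28  30  29  27  28  29  29]
268 [ 91  77  75  71  68  39  45  70  93 104 107 109 111 110 111 111 110 110
 110 108 101 101 101 100  58  53  51  42  30  29  28  30  29  29  29  30]
foot pred -100 0.015 [270.2 223.5]
foot pred -100 0.029 [270.  219.6]
foot pred 0 0.015 [277.2 201.5]
foot pred 0 0.029 [277.1 197.6]
```

View pics/z.png

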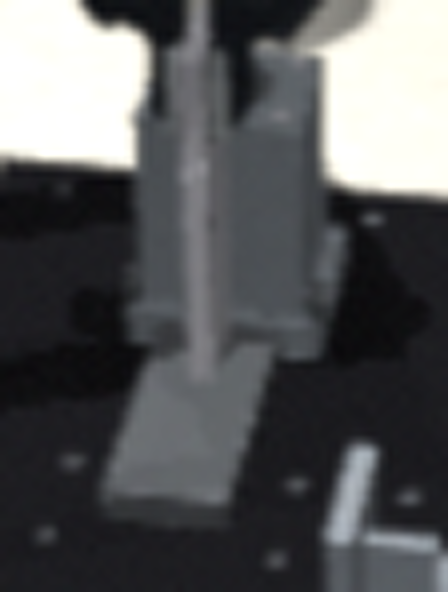

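The foot's heel edge at (165,497–522) matches home within about 1.5 mm. The force jump with no bottom load suggests the square tilted slightly in the pads while its foot stuck. I'll back off, let it stand flat by itself, regrip, then redo the push just clear of the plate.

Request:
apply_moves(targets=[[[-0.001,0,-0.001],0],[[-0.003,0,-0.003],0],[[-0.006,0,-0.003],0],[[-0.01,0,-0.003],0],[[-0.015,0,-0.003],0],[[-0.018,0,-0.003],0],[[-0.018,0,-0.003],0],[[-0.018,0,-0.002],0],[[-0.018,0,-0.001],0],[[-0.018,0,0],0],[[-0.018,0,0],0]])

```text
t: 13.15
tcp_pos: [0.5529, 0.1219, 0.1257]
tool_rot: [[0.357, 0.934, 0.0], [0.934, -0.357, 0.0], [0.0, 0.0, -1.0]]
wrist_force: [0.2, 0.0, -4.3]
finger_gap: 0.076
grip_force: 107.8
```

```bash
python3 -c "
from h import *
loc()"
```

```text
t 13.15 loc mm -0.88 -32.01 125.7 F x,y,z 0.2 0.08 -4.31 Tx 0.112 Tz -0.05 zaxis tilt [ 2.e-04  2.e-04 -1.e+00]
```

Request:
apply_moves(targets=[[[0,0,0.0003],0],[[0,0,0.0003],0],[[0,0,0.0003],0],[[0,0,0.0003],0],[[0,0,0.0003],0]], claw=0.2, force=30)

```text
t: 13.65
tcp_pos: [0.553, 0.1217, 0.1256]
tool_rot: [[0.357, 0.934, 0.001], [0.934, -0.357, -0.0], [0.0, 0.001, -1.0]]
wrist_force: [1.0, 1.0, -0.1]
finger_gap: 0.201
grip_force: 0.0
```

Request:
apply_moves(targets=[[[0,0,0],0],[[0,0,0],0],[[0,0,0],0],[[0,0,0],0],[[0,0,0],0]], claw=0, force=30)

```text
t: 14.15
tcp_pos: [0.5527, 0.1218, 0.1255]
tool_rot: [[0.357, 0.934, 0.0], [0.934, -0.357, 0.0], [0.0, -0.0, -1.0]]
wrist_force: [-1.6, 0.6, 2.4]
finger_gap: 0.088
grip_force: 30.7
```

Request:
apply_moves(targets=[[[0,0,0],0],[[0,0,0],0],[[0,0,-0.0005],0],[[0,0,-0.001],0],[[0,0,-0.0015],0],[[0,0,-0.0015],0]], claw=0, force=118)

```text
t: 14.75
tcp_pos: [0.5519, 0.1214, 0.1257]
tool_rot: [[0.357, 0.934, -0.002], [0.934, -0.357, -0.001], [-0.001, -0.002, -1.0]]
wrist_force: [0.8, 0.3, -5.4]
finger_gap: 0.077
grip_force: 114.9
```

```bash
python3 -c "
from h import *
loc()"
```

```text
t 14.75 loc mm -1.63 -32.84 125.68 F x,y,z 0.61 0.58 -5.41 Tx 0.139 Tz -0.006 zaxis tilt [-2.1e-03 -5.0e-04 -1.0e+00]
```

Request:
apply_moves(targets=[[[0.001,0.0005,-0.0005],0],[[0.004,0.001,-0.0005],0],[[0.008,0.001,-0.0005],0],[[0.011,0.001,-0.0005],0],[[0.013,0.001,-0.0005],0],[[0.014,0.001,-0.0005],0],[[0.015,0.001,-0.0005],0],[[0.015,0.001,-0.0005],0],[[0.015,0.001,-0.0005],0]])

```text
t: 15.65
tcp_pos: [0.5588, 0.1351, 0.1272]
tool_rot: [[0.357, 0.934, -0.001], [0.934, -0.357, -0.001], [-0.001, -0.0, -1.0]]
wrist_force: [-2.6, -4.5, -3.5]
finger_gap: 0.078
grip_force: 115.2
```

```bash
python3 -c "
from h import *
loc()"
```

```text
t 15.65 loc mm -0.05 -17.62 127.21 F x,y,z -0.86 -5.12 -3.51 Tx -0.807 Tz 0.018 zaxis tilt [-7.e-04 -6.e-04 -1.e+00]
```

Request:
apply_moves(targets=[[[0.0005,0,0],0],[[0.001,0,0],0],[[0.001,0,0],0],[[0.001,0,0],0]])

```text
t: 16.05
tcp_pos: [0.5591, 0.1357, 0.1273]
tool_rot: [[0.357, 0.934, -0.001], [0.934, -0.357, -0.001], [-0.001, -0.0, -1.0]]
wrist_force: [-3.2, -4.9, -2.7]
finger_gap: 0.078
grip_force: 115.3
```

```bash
python3 -c "
from h import *
loc()"
```

```text
t 16.05 loc mm -0.03 -16.87 127.29 F x,y,z -1.24 -5.73 -2.7 Tx -1.02 Tz -0.004 zaxis tilt [-8.e-04 -1.e-03 -1.e+00]
```

Request:
apply_moves(targets=[[[0.0003,0,0],0],[[0.0006,0,0],0],[[0.0006,0,0],0],[[0.0006,0,0],0]])

```text
t: 16.45
tcp_pos: [0.5592, 0.136, 0.1273]
tool_rot: [[0.357, 0.934, -0.001], [0.934, -0.357, -0.002], [-0.002, -0.001, -1.0]]
wrist_force: [-3.1, -6.5, -2.6]
finger_gap: 0.071
grip_force: 115.4
```

```bash
python3 -c "
from h import *
loc()"
```

```text
t 16.45 loc mm -0.01 -16.64 127.33 F x,y,z -0.59 -7.17 -2.63 Tx -1.366 Tz -0.004 zaxis tilt [-0.0012 -0.0016 -1.    ]
```

Request:
apply_moves(targets=[[[0.0003,0,0],0],[[0.0006,0,0],0],[[0.0006,0,0],0],[[0.0006,0,0],0]])

```text
t: 16.85
tcp_pos: [0.5593, 0.1362, 0.1274]
tool_rot: [[0.357, 0.934, -0.001], [0.934, -0.357, -0.002], [-0.003, -0.001, -1.0]]
wrist_force: [-4.5, -7.0, -0.9]
finger_gap: 0.078
grip_force: 115.4
```

```bash
python3 -c "
from h import *
loc()"
```

```text
t 16.85 loc mm -0.01 -16.36 127.37 F x,y,z -1.76 -8.12 -0.93 Tx -1.636 Tz 0.002 zaxis tilt [-0.0015 -0.0022 -1.    ]
```

The foot now touches the block: stiffness rose and the load acts low. I'll ease off slightly and seat it.

Request:
apply_moves(targets=[[[-0.0006,0,0],0],[[-0.0006,0,0.0006],0],[[-0.0006,0,0.0012],0],[[-0.0006,0,0.0018],0],[[-0.0006,0,0.0024],0],[[-0.0006,0,0.0028],0],[[-0.0006,0,0.0028],0],[[-0.0006,0,0.0028],0]])

```text
t: 17.65
tcp_pos: [0.5596, 0.1358, 0.1257]
tool_rot: [[0.357, 0.934, -0.0], [0.934, -0.357, -0.002], [-0.002, 0.0, -1.0]]
wrist_force: [-5.8, -7.0, 3.3]
finger_gap: 0.076
grip_force: 116.4
```

```bash
python3 -c "
from h import *
loc()"
```

```text
t 17.65 loc mm 0.42 -16.59 125.7 F x,y,z -2.94 -8.63 3.34 Tx -1.625 Tz 0.012 zaxis tilt [-2.0e-04 -1.8e-03 -1.0e+00]
```

Request:
apply_moves(targets=[[[0,-0.0003,0.0006],0],[[0,-0.0004,0.0012],0],[[0,-0.0004,0.0018],0],[[0,-0.0004,0.0018],0],[[0,-0.0004,0.0018],0]])

```text
t: 18.15
tcp_pos: [0.5597, 0.1359, 0.1257]
tool_rot: [[0.357, 0.934, 0.001], [0.934, -0.357, -0.002], [-0.001, 0.002, -1.0]]
wrist_force: [-9.2, -9.1, 12.6]
finger_gap: 0.075
grip_force: 117.8
```

```bash
python3 -c "
from h import *
loc()"
```

```text
t 18.15 loc mm 0.54 -16.44 125.68 F x,y,z -5.39 -11.81 12.56 Tx -2.046 Tz -0.014 zaxis tilt [ 0.0011 -0.002  -1.    ]
```

Request:
apply_moves(targets=[[[-0.0005,-0.0006,0],0],[[-0.001,-0.0012,0],0],[[-0.001,-0.0012,0],0],[[-0.001,-0.0012,0],0]])

```text
t: 18.55
tcp_pos: [0.5594, 0.1356, 0.1257]
tool_rot: [[0.357, 0.934, 0.004], [0.934, -0.357, -0.001], [0.0, 0.004, -1.0]]
wrist_force: [-4.5, -6.8, 9.1]
finger_gap: 0.076
grip_force: 117.0
```

```bash
python3 -c "
from h import *
loc()"
```

```text
t 18.55 loc mm 0.38 -16.89 125.66 F x,y,z -1.77 -7.91 9.12 Tx -1.505 Tz 0.01 zaxis tilt [ 0.0038 -0.0014 -1.    ]
```

Request:
apply_moves(targets=[[[0.0002,0.0005,0.0003],0],[[0.0003,0.0006,0.0003],0],[[0.0003,0.0006,0.0003],0],[[0.0003,0.0006,0.0003],0],[[0.0003,0.0006,0.0003],0]])

```text
t: 19.05
tcp_pos: [0.5596, 0.1357, 0.1256]
tool_rot: [[0.357, 0.934, 0.003], [0.934, -0.357, -0.001], [-0.0, 0.003, -1.0]]
wrist_force: [-8.5, -7.1, 11.9]
finger_gap: 0.076
grip_force: 117.8
```

Run:
```python
from h import *
loc()
s=[cap('side') for _ in range(6)]; c=dict(s[0]); c['color']=np.clip(np.mean([q['color'].astype(float) for q in s],0)*2,0,255).astype(np.uint8)
save(c,'fin.png',(235,130,320,232),5.8)
g=cv2.cvtColor(c['color'],cv2.COLOR_RGB2GRAY); o=cv2.cvtColor(np.load('avg.npy'),cv2.COLOR_RGB2GRAY)
for n,q in(('now',g),('tilted',o)): print(n,q[217:226,264:278:3].T.tolist(), q[168:176,284:289:2].T.tolist())
loc()
```

```text
t 19.05 loc mm 0.45 -16.69 125.63 F x,y,z -5.39 -9.65 11.89 Tx -1.814 Tz -0.031 zaxis tilt [ 0.0026 -0.0015 -1.    ]
now [[101, 100, 90, 59, 51, 50, 34, 26, 27], [101, 103, 101, 59, 53, 51, 43, 30, 29], [101, 101, 97, 68, 54, 53, 54, 31, 31], [102, 103, 101, 90, 58, 55, 51, 34, 29], [103, 103, 105, 110, 64, 52, 51, 41, 31]] [[85, 92, 97, 103, 117, 101, 90, 80], [97, 98, 99, 101, 105, 99, 97, 82], [98, 92, 89, 91, 81, 72, 70, 67]]
tilted [[101, 99, 84, 61, 53, 49, 31, 28, 26], [100, 102, 101, 61, 53, 51, 36, 29, 28], [102, 102, 96, 62, 55, 53, 48, 30, 29], [103, 104, 103, 85, 61, 54, 49, 29, 30], [103, 104, 111, 108, 64, 52, 50, 32, 30]] [[86, 91, 97, 103, 117, 99, 89, 80], [98, 98, 99, 100, 105, 98, 94, 82], [98, 92, 90, 91, 80, 73, 70, 66]]
t 19.35 loc mm 0.49 -16.72 125.64 F x,y,z -4.07 -9.09 11.94 Tx -1.811 Tz -0.028 zaxis tilt [ 0.0026 -0.0015 -1.    ]
```

View pics/fin.png

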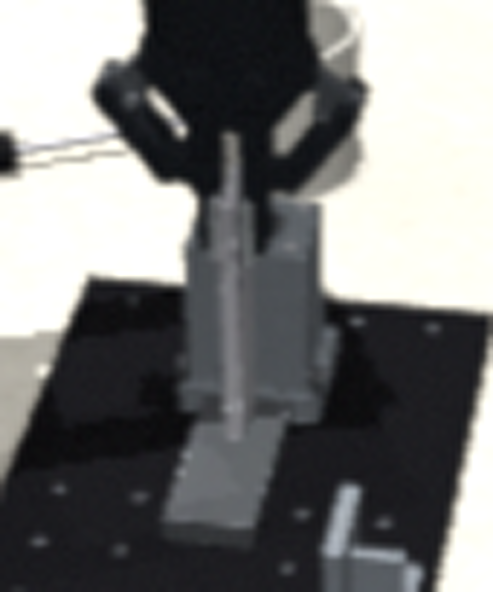

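The final view shows the square seated, heel at (210,530), with its blade at the block's middle and the post upright. The heel's bottom edge is about 0.3 px lower than when it was tilted. Forces hold steady at 12 N down and 9 N into the post, so I'm handing in.

```bash
python3 -c "
from h import *
print(ctrl.job_done()); loc()"
```

```text
the job is handed in; nothing more can be done
None
the job is handed in; nothing more can be done
```

I handed the job in at about 19 s, still gripping the square and pressing it about 12 N down and 9 N into the corner; force readings and camera views indicate it sits flat with the post upright, but the result was not reported back.

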